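# Turn the swatch leaf

## Robot

A 7-joint arm with a two-finger parallel gripper is mounted at the origin on the work surface. World frame = base frame: x ahead of the robot, y to its left, z up, the work surface at z = 0. Lengths are in m, angles in rad, forces in N, time in s.
With the tool pointing down it reaches from about 0.35 to 0.9 m from the base axis. Payload 8.1 kg.
Tool frame: the origin (TCP) lies midway between the tips of the shut fingers; the grasp point (between the pads) lies arm.grip_point_offset behind it (arm.grip_point_offset is the distance from the TCP to the grasp point, in m); y points along the fingers, z is the direction in which the jaws open and shut, and the axes are right-handed (so a half turn about y gives the same grasp; the last joint's range is limited). The gripper opens to 92 mm and grips with 3 to 60 N. Pads are 19 mm wide; open, the fingers measure 130 mm over their backs; the gripper's body (75 mm by 190 mm) begins 47 mm behind the grasp point.
Start: joints at [-1.309, 0.434, 0.025, 1.573, -0.012, 1.134, -0.075], TCP at [0.223, 0.584, 0.193] pointing down, gripper open.
Joint ranges: [-2.62, 2.62], [-0.44, 2.09], [-1.27, 1.32], [0.08, 2.57], [-1.32, 4.46], [0.12, 2], [-2.74, 2.74]. Speed limits (rad/s): [2.22, 2.22, 3.01, 3.01, 3.14, 3.14, 3.14].

## Interface

Orientations are given as a rotation vector (axis times angle).
In Python, from cell import arm, get_image, camera_info gives the robot as it stands.
- The arm moves only by the tool carry_out, never from a script. Its argument "steps" is one flat list of numbers, 5 for each row, row after row: the opening, from 0 (shut) to 1 (fully open), then the shift along the world's x, y, z in units of 0.1 m (1.0 is 0.1 m), then the turn about the world's z in units of 45 degrees (1.0 is 45 degrees). In form: [hand, dx, dy, dz, spin, hand, dx, dy, dz, spin, ...]. A call has 1 to 12 rows; each row is the pose to reach, as a shift and turn from the pose commanded when the call began; what a row does not reach only later rows make up. A row lasts 1/10 s, in which the tool goes at most 50 mm and 8.59 degrees, less where a joint would pass 70% of its speed; a pose out of reach is approached as far as the arm can. A call with a number of a shift or a turn outside -1 to 1 is refused whole. A call with a gripper value outside its range is refused whole. The fingers move at their own pace and stop on an object; "grip_force" is the grip in N (left out, the last holds). Time passes only in rows, so rows that repeat a pose let the fingers close. It gives the time, the measured TCP pose, the force and the opening at its end, in the units of the state.
- arm.observe(): the state, without advancing time (a new reading comes with each control period).
- get_image(name): name is "scene" or "top" or "wrist"; returns (picture, depth): 384x512x3 uint8, red, green, blue; 384x512 float32, m along the optical axis (not along the pixel's ray), 0 where there is no reading.
- camera_info(name): a dict with "fovy" (degrees; the focal length in pixels is half the picture's height over the tangent of half this angle, whatever the lens; pixels are square), "cx", "cy" (the principal point, pixels), "R" (3x3) and "t" (3): a world point X has camera coordinates R X + t; the wrist camera has in their place "tool_from_camera" (4x4, takes a point from camera to tool coordinates, whose origin is the TCP and whose axes are the tool frame's). Camera axes: x right, y down, z forward; pixel columns grow to the right and rows downward; lengths in m; the calibration is good to about 2 mm. A picture is of the moment at which its call begins: read the wrist's pose just before it. camera_info takes no time and is no camera call.
- arm.sign_off(): hands the job in, once; it reports no verdict.
The state is a dict: "clock": time; "joints": joint angles; "dq": joint speeds; "joint_efforts": joint torques, N m; "position": TCP position; "ee_rot": TCP orientation; "force": force on the tool from outside, world axes, zero at the start; "ft_torque": the same for the moment, N m; "width": opening from 0.0 (shut) to 1.0 (fully open).
Only numpy, scipy, OpenCV 4.12 (cv2) and the standard library are available. Lean on these libraries where they do the work, as an engineer would, in place of code of your own. Each camera call takes 0.05 s, during which the arm holds its last target. There are 200 camera calls.

## Task

With your fingertips, push the little red-capped paint pot off the swatch book onto the bench, then flip the book's standing, orange-edged leaf over the spine and press it down so that it lies flat on the side where the pot stood. Only push: do not pick up the pot or the book, do not shove the book along the bench, and leave the mug, jar, bottle and tape where they stand.

Things in the scene. Friction and masses are not known exactly. Their poses are not given: they have to be found in the camera images.
- book: open swatch book lying on the bench, loose but heavy (1.8 kg, steel backing plate): 180 mm along its x, 290 mm along its y, upper face of its pages 8 mm above the bench. Origin: centre of its underside, z up. The spine runs along its x through the middle; the leaf starts over the -y half; the pot stands, and the leaf must end, on the +y half
- spine (a point): middle of the spine, on the leaf's hinge axis, 11 mm above the bench; axes as the book's. Only a 6 mm rod and three small knuckles 12 mm wide lie there, up to 14 mm above the bench
- leaf (a joint): angle of the rigid white leaf (colour patches, orange edge) about the spine: 0 = flat on the book's -y half, 1.57 = upright, 3.14 = flat on the +y half (stops at 0 and 3.14). Starts part way up over the -y half (0.6 to 1.05). The hinge is stiff (about 0.1 N m of friction): the leaf stays at any angle where it is left, and 1 to 3 N at its free edge turns it
- leaf_edge (a point): middle of the leaf's free edge (orange strip), in mid-thickness, 133 mm from the hinge axis. The leaf is 4 mm thick, 160 mm wide along the spine (centred on it), spans 8 to 133 mm from the axis, and the axis lies in its mid-plane. Flat, its upper face is 13 mm above the bench
- pot_center (a point): centre, half-way up, of the small loose paint pot: round, 44 mm across, 28 mm high, white with a red cap, 60 g; stands on the pages of the book's +y half
- mug: bystander: blue mug, 80 mm across, 85 mm high, origin at the centre of its underside
- jar: bystander: white jar with black cap, 70 mm across, 85 mm high, origin at the centre of its underside
- flask: bystander: yellow bottle with black cap, 68 mm across, 190 mm high, origin at the centre of its underside
- tape: bystander: roll of green tape lying flat, 76 mm across, 25 mm high, origin at the centre of its underside

How it is judged:
By the outcome, as a careful person would: the job done as asked, in the order asked, and still so for the second after the job is handed in, with the robot touching nothing.
It also fails if it takes over 56 s, if anything falls off the work surface, if the arm or the gripper's body presses on something with over 40 N, if the wrist force passes 120 N, or if a joint passes its speed limit or range.

## Working session

There is one attempt and no reset: what is moved stays moved. The work goes in short steps, Python scripts to look and compute and a tool call to move; the robot and the scene stay as the last step left them, time stands still between calls to the robot, and variables do not carry over. Pictures are saved under pics/ and viewed, about 8 in all and at most 12, crops included, and the job is handed in when it is done.

Besides the shell and the picture viewer there is one more tool, called after "Call:" as name(argument=value, ...) on one line, values as JSON. carry_out: Moves the arm, as the interface text tells. Shifts and turns lie within -1 to 1; 1 stands for 0.1 m of shift or 45 degrees of turn. Its arguments: {"type":"object","properties":{"steps":{"type":"array","items":{"type":"number"}},"grip_force":{"type":"number"}},"required":["steps"]}

```bash
mkdir -p pics; cat > h.py <<'E'
import numpy as np, cv2
from cell import arm, get_image, camera_info
def K(n):
    c=camera_info(n); f=192/np.tan(np.radians(c["fovy"])/2); return c,f
def cloud(n,dep):
    c,f=K(n); v,u=np.mgrid[:384,:512]
    P=np.stack([(u-c["cx"])/f*dep,(v-c["cy"])/f*dep,dep],-1)
    return (P-np.array(c["t"]))@np.array(c["R"])   # R^T (P-t)
E
python3 - <<'E'
from h import *
print(arm.observe()); print(arm.grip_point_offset)
ims=[]
for n in("scene","top"):
    im,d=get_image(n); np.save(f"{n}.npy",d); cv2.imwrite(f"pics/{n}0.png",im[:,:,::-1]); 
    c,f=K(n); print(n,f,-np.array(c["R"]).T@np.array(c["t"]))
E
```

```text
{'clock': 0.0, 'joints': array([-1.30858307,  0.43518127,  0.0249537 ,  1.57411923, -0.01159044,
        1.13398704, -0.07508692]), 'dq': array([ 0.00021953, -0.00043506, -0.00172688, -0.00062437,  0.00092508,
       -0.00156072,  0.00037482]), 'joint_efforts': array([ 5.98166334e-04, -6.67842293e+01,  9.85074006e-01, -3.14461255e+01,
       -6.05414459e-02,  4.29993134e-02,  1.91194786e-04]), 'position': array([0.22283136, 0.58331481, 0.19176214]), 'ee_rot': array([-1.55332127,  0.28643648, -0.28621276]), 'force': array([-0.12841772, -0.00202471,  0.05184155]), 'ft_torque': array([ 0.03928412, -0.0239178 ,  0.00070354]), 'width': 1.0050732213930096}
0.0188
scene 420.104560189454 [1.25681316 0.29027079 0.84302637]
top 367.55123359787115 [0.45965989 0.04312339 1.09742717]
```

View pics/top0.png

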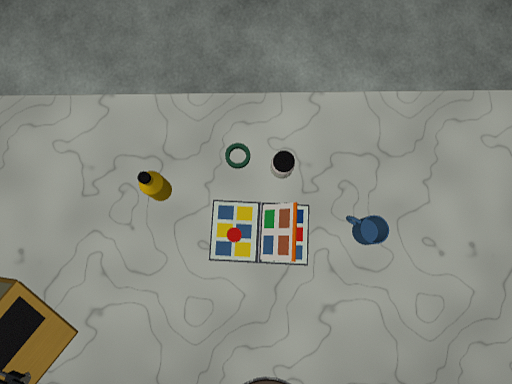

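View pics/scene0.png

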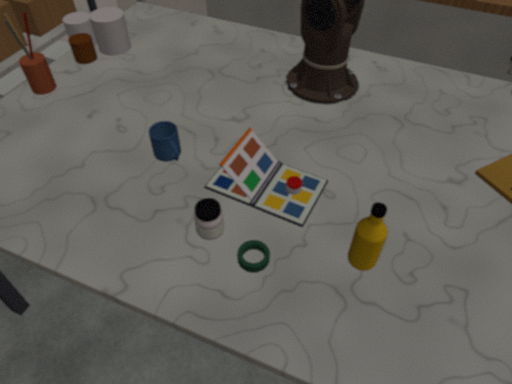

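Top view: the book spans about (210–309, 200–264), with the pot at (234,235) on its left half and the leaf's orange edge near (296,233). Tape (237,155), jar (283,163), bottle (155,185) and mug (370,229) are clear of it. The scene view agrees.

```bash
python3 - <<'E'
from h import *
for n in("top","scene"):
    im=cv2.imread(f"pics/{n}0.png"); P=cloud(n,np.load(f"{n}.npy")); c,f=K(n)
    hsv=cv2.cvtColor(im,cv2.COLOR_BGR2HSV); H,S,V=cv2.split(hsv)
    roi=np.zeros(H.shape,bool)
    if n=="top": roi[190:275,200:320]=1
    else: roi[125:230,195:335]=1
    red=roi&((H<4)|(H>176))&(S>200)&(V>120); ora=roi&(H>=6)&(H<=14)&(S>200)&(V>160)
    for nm,m in(("red",red),("orange",ora)):
        k,l,st,ce=cv2.connectedComponentsWithStats(m.astype(np.uint8))
        for i in range(1,k):
            if st[i,4]>15:
                q=P[l==i]; q=q[np.isfinite(q).all(1)]
                print(n,nm,st[i],"med",np.median(q,0).round(4),"min",np.percentile(q,3,0).round(4),"max",np.percentile(q,97,0).round(4))
    # book pts: P in height band
    if n=="top":
        R=np.array(c["R"]);
        gray=cv2.cvtColor(im,cv2.COLOR_BGR2GRAY)
        m=(roi&((V<90)|(S>130))).astype(np.uint8); m=cv2.morphologyEx(m,cv2.MORPH_CLOSE,np.ones((9,9)))
        cs,_=cv2.findContours(m,0,2); q=max(cs,key=cv2.contourArea); r=cv2.minAreaRect(q); print(r)
        box=cv2.boxPoints(r)
        def ray(u,v,z):
            d=R.T@np.array([(u-c["cx"])/f,(v-c["cy"])/f,1]); o=-R.T@np.array(c["t"]); return o+d*(z-o[2])/d[2]
        b=np.array([ray(u,v,.008) for u,v in box]); print(b.round(4), b.mean(0).round(4)); print([np.linalg.norm(b[i]-b[i-1]).round(4) for i in range(4)])
        # others by height
        m=(P[...,2]>.015)&(P[...,2]<.3)&(P[...,0]>.25)&(P[...,0]<.9)&(abs(P[...,1])<.45)
        k,l,st,ce=cv2.connectedComponentsWithStats(m.astype(np.uint8))
        for i in range(1,k):
            if st[i,4]>40:
                q=P[l==i];print(st[i],q.min(0).round(3),q.max(0).round(3))
im=cv2.imread("pics/top0.png")[185:275,195:325]; cv2.imwrite("pics/crop0.png",cv2.resize(im,None,fx=6,fy=6,interpolation=cv2.INTER_CUBIC))
E
```

```text
top red [227 228  14  14 148] med [0.5216 0.0845 0.0364] min [0.5046 0.0671 0.0326] max [0.5378 0.1017 0.0394]
top red [296 228   7  13  71] med [ 0.5206 -0.1065  0.0081] min [ 0.503  -0.1154  0.0053] max [ 0.5383 -0.0996  0.0118]
top orange [292 203   4  58 133] med [ 0.5208 -0.0783  0.1043] min [ 0.4494 -0.0849  0.0997] max [ 0.5946 -0.0727  0.1083]
((259.42816162109375, 231.3646240234375), (98.44270324707031, 62.49245834350586), 3.012787342071533)
[[ 0.4491  0.1598  0.008 ]
 [ 0.633   0.1509  0.008 ]
 [ 0.6133 -0.1435  0.008 ]
 [ 0.4301 -0.1261  0.008 ]] [0.5314 0.0103 0.008 ]
[np.float64(0.2866), np.float64(0.1841), np.float64(0.295), np.float64(0.184)]
[225 142  25  26 275] [0.724 0.038 0.015] [0.8   0.111 0.03 ]
[270 150  25  28 533] [ 0.691 -0.093  0.016] [ 0.756 -0.024  0.09 ]
[137 170  34  30 725] [0.627 0.273 0.015] [0.695 0.337 0.193]
[ 258  202   39   59 1995] [ 0.447 -0.088  0.015] [0.611 0.016 0.109]
[346 215  43  30 615] [ 0.488 -0.343  0.015] [ 0.57  -0.238  0.089]
[227 227  15  15 182] [0.502 0.064 0.02 ] [0.542 0.105 0.041]
```

View pics/crop0.png

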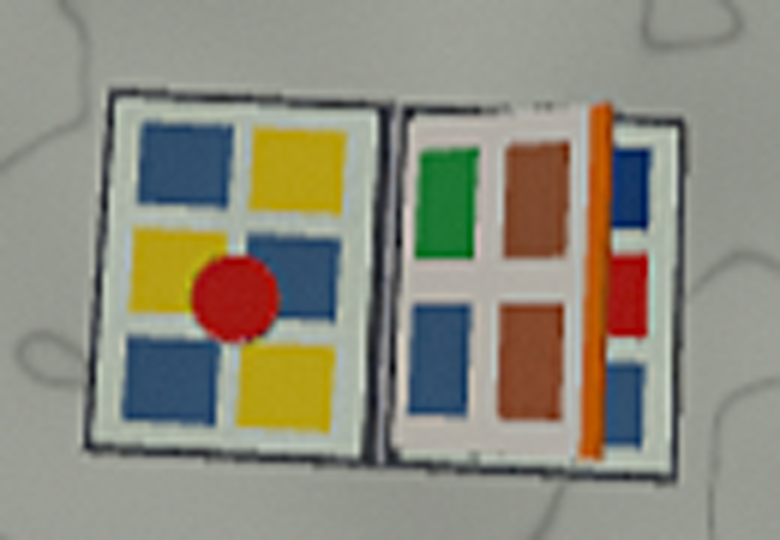

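```bash
python3 - <<'E'
from h import *
from scipy.spatial.transform import Rotation as R
o=arm.observe(); M=R.from_rotvec(o["ee_rot"]).as_matrix(); print(M.round(3)); z=M[:,2]; print("jaw az",np.degrees(np.arctan2(z[1],z[0])))
im=cv2.imread("pics/top0.png"); P=cloud("top",np.load("top.npy")); H,S,V=cv2.split(cv2.cvtColor(im,cv2.COLOR_BGR2HSV))
m=(H>=6)&(H<=14)&(S>200)&(V>160); m[:190]=0;m[275:]=0;m[:,:280]=0;m[:,320:]=0
v,l=np.polyfit(P[m][:,0],P[m][:,1],1); print("edge yaw",np.degrees(np.arctan(v)))
E
```

```text
[[ 0.934 -0.     0.357]
 [-0.357 -0.001  0.934]
 [ 0.    -1.    -0.001]]
jaw az 69.09381613300195
edge yaw -3.7813847588965395
```

Call:
carry_out(steps=[0.3,0.55,-1,0,-0.3,0.3,0.55,-1,0,-0.3,0.3,0.55,-1,0,-0.3])

```text
clock: 0.4
position: [0.2815, 0.4786, 0.1923]
ee_rot: [-1.52, 0.475, -0.479]
force: [0.8, 0.4, -0.0]
width: 0.788
```

Call:
carry_out(steps=[0.3,0.55,-1,0,-0.3,0.3,0.55,-1,0,-0.3,0.3,0.55,-1,0,-0.3])

```text
clock: 0.7
position: [0.3358, 0.3787, 0.1925]
ee_rot: [-1.47, 0.659, -0.661]
force: [-0.8, 0.2, -0.1]
width: 0.529
```

Call:
carry_out(steps=[0.3,0.55,-1,0,-0.3,0.3,0.55,-1,0,-0.3,0.3,0.55,-1,0,-0.3])

```text
clock: 1.0
position: [0.3903, 0.2791, 0.1926]
ee_rot: [-1.403, 0.839, -0.841]
force: [0.4, -0.7, 1.0]
width: 0.308
```

Call:
carry_out(steps=[0.3,0.55,-1,0,-0.3,0.3,0.55,-1,0,-0.3,0.3,0.55,-1,0,-0.3])

```text
clock: 1.3
position: [0.4451, 0.1795, 0.1928]
ee_rot: [-1.32, 1.017, -1.02]
force: [-0.0, 0.1, 0.5]
width: 0.301
```

Call:
carry_out(steps=[0.3,0.55,-1,0,-0.3,0.3,0.55,-1,0,-0.3,0.3,0.55,-1,0,-0.3])

```text
clock: 1.6
position: [0.5001, 0.0793, 0.1928]
ee_rot: [-1.219, 1.192, -1.196]
force: [-0.1, 0.3, 0.9]
width: 0.3
```

Call:
carry_out(steps=[0.3,0.2,-0.45,0,-0.12,0.3,0.2,-0.45,0,-0.12,0.3,0.2,-0.45,0,-0.12])

```text
clock: 1.9
position: [0.5182, 0.0385, 0.1923]
ee_rot: [-1.177, 1.258, -1.258]
force: [-0.3, 0.7, -0.9]
width: 0.3
```

Call:
carry_out(steps=[0.3,0.01,0,-0.5,0,0.3,0.01,0,-1,0,0.3,0.01,0,-1,0])

```text
clock: 2.2
position: [0.514, 0.0405, 0.0876]
ee_rot: [-1.188, 1.262, -1.252]
force: [-0.9, 0.6, -0.4]
width: 0.301
```

Call:
carry_out(steps=[0.3,0,0,-0.3,0,0.3,0,0,-0.5,0,0.3,0,0,-0.65,0,0.3,0,0,-0.75,0,0.3,0,0,-0.75,0])

```text
clock: 2.7
position: [0.519, 0.0399, 0.0179]
ee_rot: [-1.178, 1.257, -1.256]
force: [-0.4, 0.5, -0.3]
width: 0.304
```

```bash
python3 - <<'E'
from h import *
im,d=get_image("wrist"); im2,d2=get_image("scene")
a=cv2.resize(im2[100:250,180:350],(510,450),interpolation=cv2.INTER_CUBIC); b=cv2.resize(im,(290,218))
o=np.zeros((450,800,3),np.uint8); o[:,:510]=a; o[:218,510:]=b
cv2.imwrite("pics/s1.png",o[:,:,::-1]); print(arm.observe()["position"],arm.observe()["force"])
E
```

```text
[0.51972207 0.03947367 0.0187129 ] [-0.55278541  0.67990234  0.4919152 ]
```

View pics/s1.png

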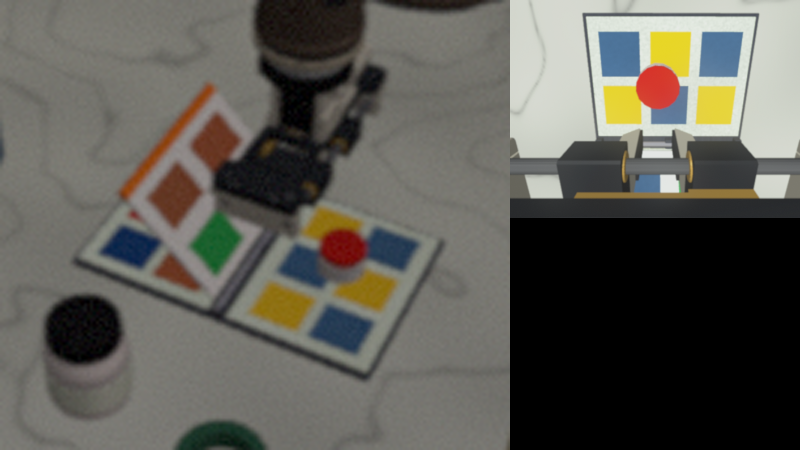

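The hand is down behind the pot, with the pot (wrist inset 658,88) centred between the fingertips (635 and 680). I'll push it now along the book's +y.

Call:
carry_out(steps=[0.3,0,0.08,-0.02,0,0.3,0.01,0.16,-0.02,0,0.3,0.01,0.24,-0.02,0,0.3,0.02,0.32,-0.02,0,0.3,0.03,0.4,-0.02,0,0.3,0.03,0.48,-0.02,0,0.3,0.04,0.56,-0.02,0,0.3,0.04,0.64,-0.02,0,0.3,0.05,0.72,-0.02,0,0.3,0.05,0.8,-0.02,0,0.3,0.06,0.88,-0.02,0,0.3,0.06,0.92,-0.02,0])

```text
clock: 4.0
position: [0.5251, 0.132, 0.0155]
ee_rot: [-1.177, 1.257, -1.257]
force: [-0.2, 0.5, -0.2]
width: 0.299
```

Call:
carry_out(steps=[0.3,0,0.06,0,0,0.3,0.01,0.12,0,0,0.3,0.01,0.18,0,0,0.3,0.02,0.24,0,0,0.3,0.02,0.3,0,0,0.3,0.03,0.36,0,0,0.3,0.03,0.42,0,0,0.3,0.03,0.48,0,0,0.3,0.04,0.54,0,0,0.3,0.04,0.6,0,0,0.3,0.04,0.64,0,0,0.3,0.04,0.64,0,0])

```text
clock: 5.2
position: [0.5289, 0.1957, 0.0155]
ee_rot: [-1.177, 1.257, -1.257]
force: [1.0, -0.2, 0.2]
width: 0.299
```

```bash
python3 - <<'E'
from h import *
im,d=get_image("wrist"); im2,d2=get_image("scene")
a=cv2.resize(im2[100:250,180:350],(510,450),interpolation=cv2.INTER_CUBIC); b=cv2.resize(im,(290,218))
o=np.zeros((450,800,3),np.uint8); o[:,:510]=a; o[:218,510:]=b
cv2.imwrite("pics/s2.png",o[:,:,::-1]); print(arm.observe()["position"],arm.observe()["force"])
E
```

```text
[0.52899432 0.19473083 0.01553351] [-0.59999271 -0.27888579  0.20089599]
```

View pics/s2.png

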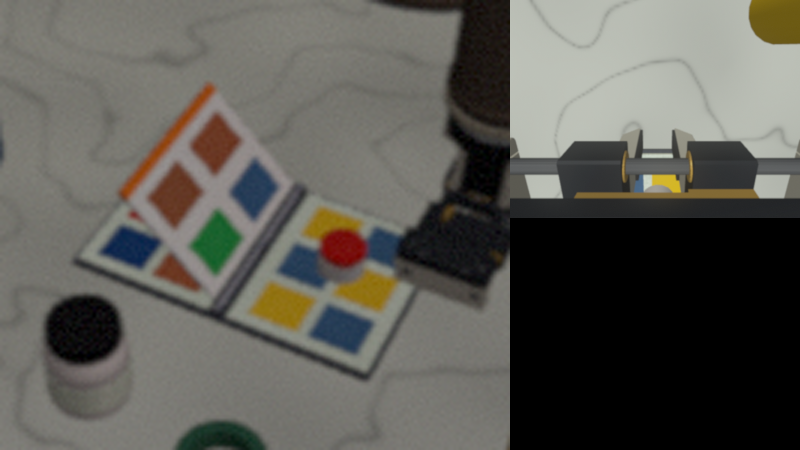

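The hand passed over or around the pot, which still stands at its original place (343,250) in the scene crop. I'll check the real fingertip geometry.

```bash
python3 - <<'E'
from h import *
im,d=get_image("scene"); P=cloud("scene",d)
m=(P[...,0]>.42)&(P[...,0]<.66)&(P[...,1]>.11)&(P[...,1]<.27)&(P[...,2]>.012)&(P[...,2]<.2)
q=P[m]
for z in np.arange(.01,.2,.015):
    s=q[(q[:,2]>=z)&(q[:,2]<z+.015)]
    if len(s): print(round(z,3),len(s),s.min(0).round(3),s.max(0).round(3))
w,dw=get_image("wrist"); cv2.imwrite("pics/s3.png",np.hstack([w[:,:,::-1][200:384,100:412],cv2.resize(im[120:240,280:400],(312,312))[:184,:,::-1]])) 
a=cv2.resize(im[70:220,270:420],(400,400),interpolation=cv2.INTER_CUBIC); b=cv2.resize(w[230:384,150:362],(400,290))
o=np.zeros((400,800,3),np.uint8); o[:,:400]=a;o[:290,400:]=b; cv2.imwrite("pics/s3.png",o[:,:,::-1])
tc=np.array(camera_info("wrist")["tool_from_camera"]); print(tc.round(3)); print(dw[260:384:20,150:362:15].round(3))
E
```

```text
0.01 60 [0.459 0.11  0.012] [0.623 0.149 0.015]
0.1 5 [0.511 0.189 0.11 ] [0.513 0.204 0.111]
0.115 148 [0.446 0.153 0.115] [0.619 0.236 0.13 ]
0.13 447 [0.44  0.152 0.13 ] [0.624 0.237 0.145]
0.145 481 [0.441 0.152 0.145] [0.627 0.236 0.16 ]
0.16 342 [0.438 0.152 0.16 ] [0.626 0.236 0.175]
0.175 120 [0.518 0.172 0.175] [0.549 0.221 0.19 ]
0.19 60 [0.537 0.172 0.19 ] [0.547 0.216 0.199]
[[ 0.     0.952  0.307 -0.084]
 [ 0.001 -0.307  0.952 -0.192]
 [ 1.     0.    -0.001  0.   ]
 [ 0.     0.     0.     1.   ]]
[[0.091 0.091 0.091 0.091 0.139 0.141 0.233 0.235 0.234 0.176 0.139 0.094
  0.09  0.091 0.092]
 [0.081 0.082 0.082 0.082 0.091 0.09  0.091 0.092 0.09  0.091 0.091 0.088
  0.082 0.081 0.081]
 [0.08  0.082 0.081 0.    0.089 0.088 0.088 0.089 0.089 0.088 0.087 0.088
  0.083 0.081 0.081]
 [0.083 0.083 0.083 0.083 0.106 0.241 0.243 0.242 0.24  0.241 0.129 0.094
  0.    0.083 0.083]
 [0.083 0.08  0.082 0.081 0.082 0.082 0.082 0.082 0.082 0.082 0.082 0.082
  0.083 0.082 0.081]
 [0.071 0.071 0.071 0.072 0.071 0.071 0.071 0.071 0.072 0.072 0.072 0.071
  0.073 0.072 0.071]
 [0.067 0.067 0.067 0.067 0.067 0.067 0.066 0.067 0.067 0.067 0.066 0.066
  0.066 0.067 0.066]]
```

View pics/s3.png

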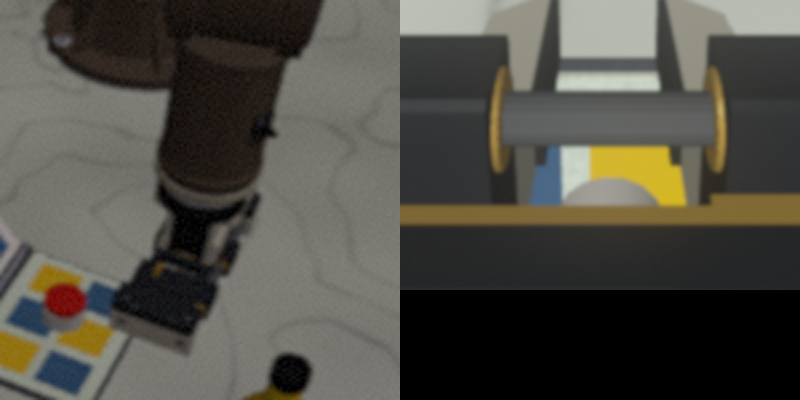

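```bash
cat >> h.py <<'E'
from scipy.spatial.transform import Rotation as R_
def wcloud(d,o,tool=False):
    c,f=K("wrist"); v,u=np.mgrid[:384,:512]
    P=np.stack([(u-c["cx"])/f*d,(v-c["cy"])/f*d,d],-1); T=np.array(c["tool_from_camera"]); P=P@T[:3,:3].T+T[:3,3]
    return P if tool else P@R_.from_rotvec(o["ee_rot"]).as_matrix().T+o["position"]
E
python3 - <<'E'
from h import *
o=arm.observe(); w,d=get_image("wrist"); P=wcloud(d,o); T=wcloud(d,o,True)
print("ground", P[20:100:30,60:400:80,2].round(4))
# finger points: tool coordinates, y along fingers
ok=d>0
for y in np.arange(-.12,.03,.01):
    m=ok&(T[...,1]>y)&(T[...,1]<y+.01)&(abs(T[...,2])<.07)&(abs(T[...,0])<.03)
    if m.sum(): q=T[m]; print(round(y,3),m.sum(),q.min(0).round(3),q.max(0).round(3), sorted(set((q[:,2]*100).round(0).astype(int))))
print(o["position"],o["joints"])
E
```

```text
ground [[ 0.0006  0.0004 -0.0003  0.0005 -0.0001]
 [ 0.0003  0.0015  0.0003 -0.0006 -0.001 ]
 [ 0.0009 -0.0007 -0.001  -0.0001  0.0004]]
-0.12 4647 [-0.03 -0.12 -0.07] [-0.008 -0.11   0.069] [np.int64(-7), np.int64(-6), np.int64(-5), np.int64(-2), np.int64(-1), np.int64(0), np.int64(1), np.int64(2), np.int64(5), np.int64(6), np.int64(7)]
-0.11 366 [-0.03  -0.11  -0.016] [ 0.001 -0.1    0.016] [np.int64(-2), np.int64(1), np.int64(2)]
-0.1 287 [-0.011 -0.1   -0.016] [ 0.01  -0.09   0.016] [np.int64(-2), np.int64(2)]
-0.09 333 [-0.012 -0.09  -0.02 ] [ 0.011 -0.08   0.019] [np.int64(-2), np.int64(-1), np.int64(1), np.int64(2)]
-0.08 578 [-0.012 -0.08  -0.022] [ 0.01  -0.07   0.022] [np.int64(-2), np.int64(-1), np.int64(1), np.int64(2)]
-0.07 596 [-0.012 -0.07  -0.024] [ 0.003 -0.06   0.024] [np.int64(-2), np.int64(-1), np.int64(1), np.int64(2)]
-0.06 812 [-0.012 -0.06  -0.031] [ 0.008 -0.05   0.031] [np.int64(-3), np.int64(-2), np.int64(-1), np.int64(1), np.int64(2), np.int64(3)]
-0.05 643 [-0.012 -0.05  -0.03 ] [ 0.009 -0.04   0.03 ] [np.int64(-3), np.int64(-2), np.int64(-1), np.int64(1), np.int64(2), np.int64(3)]
-0.04 191 [-0.012 -0.04  -0.023] [ 0.009 -0.033  0.021] [np.int64(-2), np.int64(-1), np.int64(1), np.int64(2)]
0.01 14954 [-0.03   0.013 -0.07 ] [0.03  0.018 0.07 ] [np.int64(-7), np.int64(-6), np.int64(-5), np.int64(-4), np.int64(-3), np.int64(-2), np.int64(-1), np.int64(0), np.int64(1), np.int64(2), np.int64(3), np.int64(4), np.int64(5), np.int64(6), np.int64(7)]
[0.52899603 0.19442426 0.0155415 ] [-0.75070155  0.57274788  0.43031267  1.93291806 -0.35374614  0.71007997
 -0.17637769]
```

The tips sit 33 mm short of the TCP at this opening, so they passed over the pot. I'll lift, shut the fingers and measure again.

Call:
carry_out(steps=[0,0,0,0.5,0,0,0,0,0.8,0,0,0,0,0.8,0,0,0,0,0.8,0,0,0,0,0.8,0])

```text
clock: 5.95
position: [0.5282, 0.1946, 0.0947]
ee_rot: [-1.178, 1.259, -1.258]
force: [-0.3, -0.8, -0.9]
width: 0.004
```

```bash
cat > tip.py <<'E'
from h import *
o=arm.observe(); w,d=get_image("wrist"); T=wcloud(d,o,True)
m=(d>0)&(abs(T[...,2])<.05)&(abs(T[...,0])<.03)&(T[...,1]>-.1)&(T[...,1]<.03)
q=T[m]
for y in np.arange(-.1,.03,.01):
    s=q[(q[:,1]>y)&(q[:,1]<y+.01)]
    if len(s): print(round(y,3),len(s),s.min(0).round(3),s.max(0).round(3))
print(o["position"],o["width"])
E
python3 tip.py
```

```text
-0.1 1 [ 0.007 -0.091 -0.003] [ 0.007 -0.091 -0.003]
-0.09 113 [-0.011 -0.09  -0.003] [ 0.011 -0.08   0.002]
-0.08 193 [-0.012 -0.08  -0.003] [ 0.009 -0.07   0.003]
-0.07 190 [-0.012 -0.07  -0.004] [-0.009 -0.06   0.003]
-0.06 626 [-0.012 -0.06  -0.018] [-0.009 -0.05   0.017]
-0.05 523 [-0.012 -0.05  -0.017] [-0.009 -0.04   0.017]
-0.04 131 [-0.012 -0.04  -0.008] [-0.01  -0.034  0.009]
[0.5282435  0.194595   0.09473816] 0.004052818767576314
```

Shut, the tips are also at -33 mm in the tool frame, and the scene camera puts the body 33 mm too high as well. So the real tips lie about 33 mm above the reported TCP, and I'll correct for that. Next I go back behind the pot and lower the tips to about 16 mm.

Call:
carry_out(steps=[0.3,-0.03,-0.5,0.1,0,0.3,-0.06,-1,0.1,0,0.3,-0.06,-1,0.1,0])

```text
clock: 6.3
position: [0.522, 0.0868, 0.1052]
ee_rot: [-1.176, 1.264, -1.267]
force: [1.1, 0.4, 0.3]
width: 0.218
```

Call:
carry_out(steps=[0.3,-0.03,-0.5,0,0,0.3,-0.03,-0.57,0,0,0.3,-0.03,-0.57,0,0,0.3,-0.03,-0.57,-0.4,0,0.3,-0.03,-0.57,-0.7,0,0.3,-0.03,-0.57,-0.7,0])

```text
clock: 6.9
position: [0.5168, 0.0392, 0.032]
ee_rot: [-1.184, 1.261, -1.254]
force: [0.4, 0.0, 0.4]
width: 0.302
```

Call:
carry_out(steps=[0.3,0,0,-0.15,0,0.3,0,0,-0.3,0,0.3,0,0,-0.4,0,0.3,0,0,-0.48,0,0.3,0,0,-0.5,0,0.3,0,0,-0.5,0])

```text
clock: 7.5
position: [0.5201, 0.038, -0.0143]
ee_rot: [-1.177, 1.258, -1.258]
force: [-0.2, -0.3, -0.3]
width: 0.302
```

```bash
python3 - <<'E'
from h import *
o=arm.observe(); print(o["position"],o["force"]); w,d=get_image("wrist"); T=wcloud(d,o,True)
m=(d>0)&(abs(T[...,2])<.04)&(T[...,0]>-.014)&(T[...,0]<.014)&(T[...,1]>-.1); W=wcloud(d,o)[m]; print("tip z",W[:,2].min())
P=wcloud(d,o); H,S,V=cv2.split(cv2.cvtColor(w,cv2.COLOR_RGB2HSV)); r=((H<4)|(H>176))&(S>180)&(V>100)&(P[...,2]>.025); print("pot",r.sum(),P[r].min(0).round(3),P[r].max(0).round(3))
E
```

```text
[ 0.520119    0.03802575 -0.01428397] [-0.17398469 -0.25462831 -0.29707745]
tip z 0.006265967801117621
pot 6113 [0.502 0.065 0.034] [0.543 0.122 0.178]
```

Call:
carry_out(steps=[0.3,0,0.08,-0.01,0,0.3,0.01,0.16,-0.02,0,0.3,0.01,0.24,-0.02,0,0.3,0.02,0.32,-0.02,0,0.3,0.03,0.4,-0.02,0,0.3,0.03,0.48,-0.02,0,0.3,0.04,0.54,-0.02,0,0.3,0.04,0.6,-0.02,0])

```text
clock: 8.35
position: [0.5241, 0.0984, -0.0165]
ee_rot: [-1.177, 1.258, -1.258]
force: [0.1, -0.9, -0.2]
width: 0.3
```

```bash
cat > pot.py <<'E'
from h import *
o=arm.observe(); print(o["position"],o["force"])
w,d=get_image("wrist"); P=wcloud(d,o); H,S,V=cv2.split(cv2.cvtColor(w,cv2.COLOR_RGB2HSV)); r=((H<4)|(H>176))&(S>180)&(V>100)&(P[...,2]>.015)&(P[...,2]<.05)
q=P[r]; print("wrist pot",len(q)); 
if len(q): print(q.min(0).round(3),q.max(0).round(3))
w,d=get_image("top"); P=cloud("top",d); H,S,V=cv2.split(cv2.cvtColor(w,cv2.COLOR_RGB2HSV)); r=((H<4)|(H>176))&(S>180)&(V>100)&(P[...,2]>.015)&(P[...,2]<.05)&(P[...,0]>.3)
q=P[r]; print("top pot",len(q))
if len(q): print(q.min(0).round(3),q.max(0).round(3))
E
python3 pot.py
```

```text
[ 0.52411895  0.09838004 -0.01645131] [ 0.09636077 -0.87198198 -0.21900836]
wrist pot 5544
[0.505 0.105 0.034] [0.546 0.146 0.038]
top pot 0
```

Call:
carry_out(steps=[0.3,0,0.08,0,0,0.3,0.01,0.16,0,0,0.3,0.01,0.24,0,0,0.3,0.02,0.32,0,0,0.3,0.03,0.4,0,0,0.3,0.03,0.48,0,0,0.3,0.04,0.56,0,0,0.3,0.04,0.64,0,0,0.3,0.05,0.72,0,0,0.3,0.05,0.8,0,0,0.3,0.06,0.88,0,0,0.3,0.06,0.93,0,0])

```text
clock: 9.65
position: [0.5301, 0.1919, -0.0165]
ee_rot: [-1.177, 1.257, -1.257]
force: [-0.0, -0.5, -0.4]
width: 0.299
```

```bash
python3 pot.py
```

```text
[ 0.53011298  0.19191307 -0.01647492] [-0.0199823  -0.48895518 -0.39867008]
wrist pot 4467
[0.513 0.199 0.026] [0.551 0.239 0.03 ]
top pot 0
```

The pot is on the bench and upright: cap top at z≈0.028, centre ≈(0.532, 0.219), and the book ends at y≈0.155. Next I back off, rise over the leaf and go down on its -y side.

Call:
carry_out(steps=[0.3,0,-0.1,0.05,0,0.3,0,-0.15,0.5,0,0.1,0,-0.15,1,0,0,0,-0.15,1,0])

```text
clock: 10.15
position: [0.5341, 0.1748, 0.0896]
ee_rot: [-1.167, 1.255, -1.261]
force: [0.2, 0.3, -0.4]
width: 0.177
```

Call:
carry_out(steps=[0,0,-0.3,0.4,0,0,0,-0.8,0.5,0,0,-0.03,-1,0.5,0,0,-0.03,-1,0.5,0])

```text
clock: 10.55
position: [0.5267, 0.0703, 0.1345]
ee_rot: [-1.173, 1.262, -1.264]
force: [0.9, 1.0, 0.2]
width: 0.008
```

Call:
carry_out(steps=[0,0,-0.5,0,0,0,0,-1,0,0,0,0,-1,0,0])

```text
clock: 10.85
position: [0.5262, -0.0324, 0.1341]
ee_rot: [-1.174, 1.263, -1.268]
force: [-0.2, -0.5, 0.2]
width: 0.002
```

Call:
carry_out(steps=[0,0,-0.5,0,0,0,-0.03,-0.94,0,0,0,-0.03,-0.94,0,0,0,-0.03,-0.94,0,0])

```text
clock: 11.25
position: [0.5234, -0.1192, 0.1334]
ee_rot: [-1.176, 1.261, -1.26]
force: [-0.3, 0.4, 0.3]
width: 0.005
```

Call:
carry_out(steps=[0,0,0,-0.4,0,0,0,0,-0.8,0,0,0,0,-0.9,0,0,0,0,-0.9,0,0,0,0,-0.9,0])

```text
clock: 11.75
position: [0.5249, -0.1178, 0.0447]
ee_rot: [-1.177, 1.257, -1.258]
force: [0.7, 0.2, 0.7]
width: 0.007
```

Call:
carry_out(steps=[0,0,0.08,0,0,0,0.01,0.16,0,0,0,0.01,0.24,0.05,0,0,0.02,0.32,0.1,0,0,0.02,0.4,0.16,0,0,0.03,0.48,0.21,0,0,0.04,0.56,0.26,0,0,0.04,0.64,0.3,0,0,0.05,0.72,0.34,0,0,0.05,0.8,0.36,0,0,0.05,0.84,0.37,0,0,0.05,0.84,0.37,0])

```text
clock: 12.95
position: [0.529, -0.0331, 0.0805]
ee_rot: [-1.177, 1.257, -1.257]
force: [-0.5, -0.1, -0.4]
width: 0.002
```

```bash
cat > leaf.py <<'E'
from h import *
import sys
o=arm.observe(); print(o["clock"],o["position"],o["force"])
a,d2=get_image("top"); b,d=get_image("scene")
o2=np.zeros((400,800,3),np.uint8); o2[:,:400]=cv2.resize(a[170:290,190:310],(400,400),interpolation=cv2.INTER_CUBIC); o2[:,400:]=cv2.resize(b[90:240,190:340],(400,400),interpolation=cv2.INTER_CUBIC)
cv2.imwrite(sys.argv[1],o2[:,:,::-1])
for n,im,dd in(("top",a,d2),("scene",b,d)):
    P=cloud(n,dd); H,S,V=cv2.split(cv2.cvtColor(im,cv2.COLOR_RGB2HSV))
    m=(H>=6)&(H<=14)&(S>190)&(V>120)&(P[...,0]>.4)&(P[...,0]<.66)&(P[...,1]>-.2)&(P[...,1]<.2)&(dd>0)
    if m.sum(): print(n,"orange",m.sum(),np.median(P[m],0).round(4),np.percentile(P[m],5,0).round(3),np.percentile(P[m],95,0).round(3))
E
python3 leaf.py pics/l1.png
```

```text
12.95 [ 0.52901339 -0.03310853  0.08049372] [-0.45743365 -0.12299681 -0.38406756]
scene orange 52 [ 0.5478 -0.0187  0.1402] [ 0.478 -0.022  0.136] [ 0.598 -0.013  0.145]
```

View pics/l1.png

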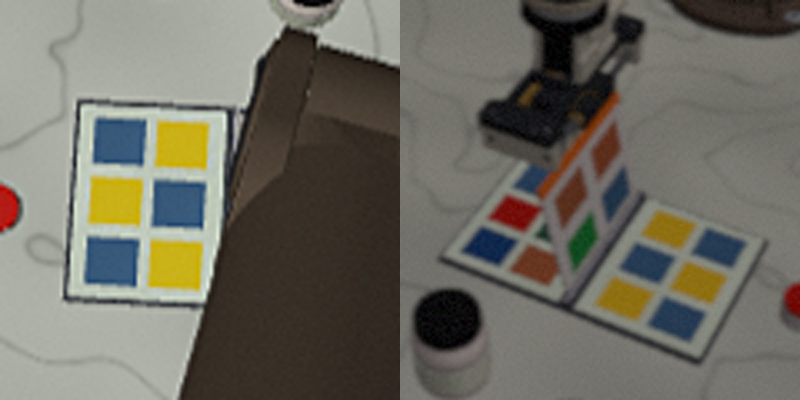

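Leaf at about 76° (edge y -0.019, z 0.140, as the model predicts), and the book hasn't moved. I continue over the top and down the arc.

Call:
carry_out(steps=[0,0.01,0.08,0.01,0,0,0.01,0.16,0.02,0,0,0.02,0.24,0.03,0,0,0.02,0.31,0.03,0,0,0.02,0.4,0.03,0,0,0.03,0.5,0.01,0,0,0.03,0.59,0,0,0,0.04,0.67,-0.03,0,0,0.04,0.75,-0.06,0,0,0.05,0.84,-0.1,0,0,0.05,0.84,-0.1,0])

```text
clock: 14.15
position: [0.5336, 0.0516, 0.0697]
ee_rot: [-1.179, 1.257, -1.256]
force: [-0.3, 0.5, -0.6]
width: 0.005
```

Call:
carry_out(steps=[0,0,0.06,-0.04,0,0,0.01,0.12,-0.08,0,0,0.01,0.17,-0.12,0,0,0.01,0.22,-0.17,0,0,0.02,0.27,-0.22,0,0,0.02,0.31,-0.27,0,0,0.02,0.35,-0.33,0,0,0.02,0.39,-0.39,0,0,0.03,0.42,-0.45,0,0,0.03,0.45,-0.5,0,0,0.03,0.48,-0.56,0,0,0.03,0.5,-0.63,0])

```text
clock: 15.35
position: [0.5372, 0.1002, 0.0071]
ee_rot: [-1.177, 1.258, -1.258]
force: [0.1, -0.3, 0.5]
width: 0.004
```

```bash
python3 leaf.py pics/l2.png
```

```text
15.35 [0.53716308 0.10019225 0.00711599] [ 0.06505716 -0.31851067  0.48289357]
top orange 44 [0.5525 0.0294 0.0178] [ 0.47  -0.06   0.006] [0.596 0.053 0.024]
scene orange 91 [0.548  0.1349 0.0487] [0.472 0.129 0.046] [0.608 0.14  0.051]
```

View pics/l2.png

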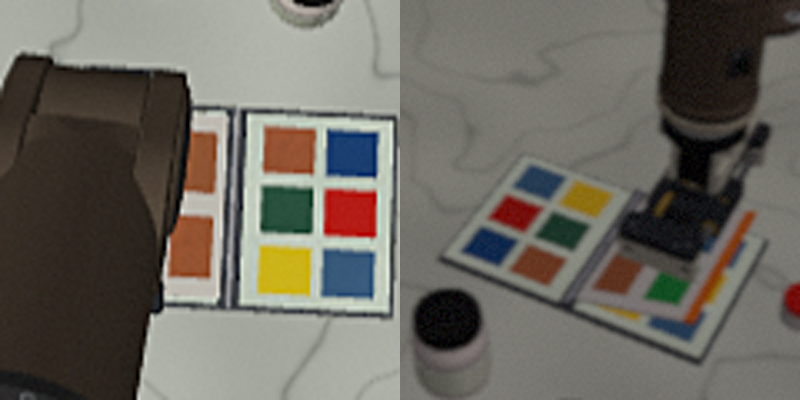

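The leaf is about 16° from flat on the pot's side. I press it down in small steps.

Call:
carry_out(steps=[0,0,0.01,-0.06,0,0,0,0.03,-0.12,0,0,0,0.03,-0.17,0,0,0,0.03,-0.21,0,0,0,0.03,-0.24,0,0,0,0.03,-0.26,0])

```text
clock: 16.05
position: [0.5369, 0.1028, -0.0188]
ee_rot: [-1.177, 1.258, -1.258]
force: [-0.5, 0.0, 1.2]
width: 0.002
```

Call:
carry_out(steps=[0,0,0,-0.01,0,0,0,0,-0.02,0,0,0,0,-0.02,0])

```text
clock: 16.35
position: [0.537, 0.1028, -0.0205]
ee_rot: [-1.177, 1.258, -1.258]
force: [-0.1, -0.8, -1.0]
width: 0.002
```

Call:
carry_out(steps=[0,0,0,-0.01,0,0,0,0,-0.02,0,0,0,0,-0.02,0])

```text
clock: 16.65
position: [0.5372, 0.1029, -0.0212]
ee_rot: [-1.176, 1.258, -1.258]
force: [-5.1, -0.0, 18.4]
width: 0.004
```

Call:
carry_out(steps=[0,0,0,-0.01,0,0,0,0,-0.02,0,0,0,0,-0.02,0])

```text
clock: 16.95
position: [0.5374, 0.1029, -0.0217]
ee_rot: [-1.174, 1.259, -1.257]
force: [-11.1, -2.2, 42.0]
width: 0.006
```

The press force rose to 42 N at the stop, so the leaf is down. I lift straight up and move the arm out of view.

Call:
carry_out(steps=[0,0,0,0.1,0,0,0,0,0.4,0,0,0,0,0.8,0,0,0,0,1,0,0,0,0,1,0])

```text
clock: 17.45
position: [0.5391, 0.1032, 0.0784]
ee_rot: [-1.172, 1.255, -1.259]
force: [-0.3, 0.2, 0.0]
width: 0.002
```

Call:
carry_out(steps=[0,0,0,0.5,0,0,0,0,1,0,0,-0.5,0,1,0,0,-1,0,1,0,0,-1,0,1,0])

```text
clock: 17.95
position: [0.429, 0.1023, 0.1735]
ee_rot: [-1.183, 1.263, -1.252]
force: [0.8, 1.3, 0.1]
width: 0.001
```

```bash
python3 leaf.py pics/l3.png; python3 pot.py; python3 - <<'E'
from h import *
im,d=get_image("top"); P=cloud("top",d); P0=cloud("top",np.load("top.npy")); i0=cv2.imread("pics/top0.png")
for n,x0,x1,y0,y1 in(("tape",.71,.81,.02,.13),("jar",.68,.77,-.11,-.01),("flask",.6,.71,.25,.36),("mug",.46,.6,-.36,-.22)):
    f=lambda Q:(lambda q:np.r_[q.mean(0),len(q)].round(3))(Q[(Q[...,0]>x0)&(Q[...,0]<x1)&(Q[...,1]>y0)&(Q[...,1]<y1)&(Q[...,2]>.015)])
    print(n,f(P0),f(P))
s,d=get_image("scene"); P=cloud("scene",d); 
for y in np.arange(.02,.16,.02):
    m=(abs(P[...,1]-y)<.006)&(P[...,0]>.47)&(P[...,0]<.6)&(P[...,2]<.06); print(round(y,2),m.sum(),np.median(P[m][:,2]).round(4))
E
```

```text
17.95 [0.42900647 0.10229516 0.17353807] [0.76354487 1.31429381 0.05806959]
top orange 104 [0.5651 0.132  0.0133] [ 0.47  -0.06   0.007] [0.607 0.139 0.018]
scene orange 75 [0.5431 0.1386 0.0153] [0.474 0.134 0.012] [0.606 0.144 0.018]
[0.43555756 0.10338243 0.17513947] [1.23564999 0.78733993 0.42698945]
wrist pot 1500
[0.511 0.199 0.025] [0.551 0.239 0.031]
top pot 150
[ 0.512 -0.105  0.016] [0.547 0.238 0.035]
tape [7.61e-01 7.40e-02 2.40e-02 2.75e+02] [7.62e-01 7.30e-02 2.40e-02 2.78e+02]
jar [ 7.19e-01 -5.70e-02  7.30e-02  5.33e+02] [ 7.19e-01 -5.70e-02  7.40e-02  5.29e+02]
flask [6.52e-01 2.95e-01 1.23e-01 7.25e+02] [6.52e-01 2.95e-01 1.23e-01 7.22e+02]
mug [ 5.32e-01 -2.98e-01  5.80e-02  6.15e+02] [ 5.32e-01 -2.98e-01  5.80e-02  6.17e+02]
0.02 136 0.0145
0.04 161 0.0152
0.06 158 0.0148
0.08 168 0.015
0.1 170 0.0152
0.12 169 0.015
0.14 184 0.0142
0.16 177 0.002
```

View pics/l3.png

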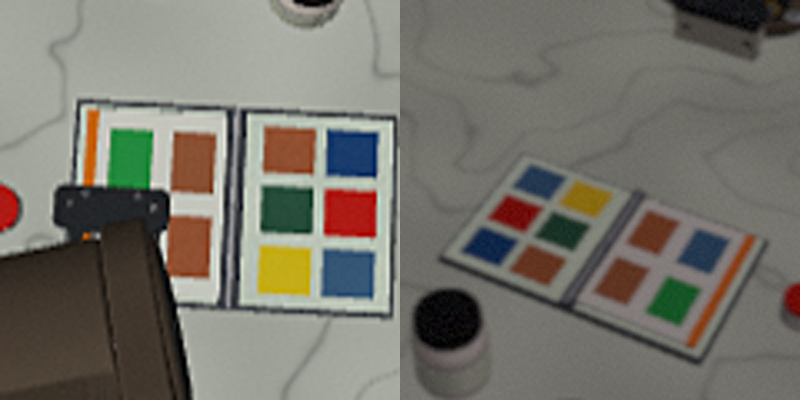

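The leaf lies level at 15 mm, with the bench reading 2 mm. The book corners at (78,100) and (395,115) haven't moved, the pot is on the bench, and the bystanders are where they started.

```bash
python3 -c "
from cell import arm
print(arm.sign_off())"
```

```text
the job is handed in; nothing more can be done
None
```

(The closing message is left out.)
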